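# Refit the stripper comb on the ganache slitter

### The job

Put the washed blue stripper comb back on the bench slitter: feel for the place along the shaft where each of its seven fingers drops into its own gap between the discs, then press it fully home past the sprung catches, so that both ends sit on the bottom of their slots in the side plates. Work gently, never pressing the comb on the machine with more than 35 N, then swing the keeper all the way over the comb's end, let go, and leave the other things on the bench where they stand.

Things in the scene. Friction and masses are not known exactly. Their poses are not given: they have to be found in the camera images.
- comb: Blue plastic comb, about 0.2 kg, at first standing on its finger tips on a grey board 8 mm thick. Origin: centre of the tips' plane; y along the comb, z up; same either way round. Seven fingers, 12 mm pitch about y = 0, each 5.5 mm wide (y), 30 mm in x, z 0 to 20 mm. Above them a bar 192 mm long, z 20 to 33 mm, 10 mm wide (24 in the middle); its bare ends go into the side plates' slots.
- comb_rib (a point): Middle of the grip rib on top of the comb, 55 mm above the comb's origin. Rib 12 mm thick (comb's x), 60 mm long (y), from 33 to 69 mm above the origin: pinch it across its thickness from above, finger tips no lower than 35 mm above the origin.
- slitter: Aluminium bench machine, fixed; base 150 x 172 mm, origin at the bench under its centre; y along the disc shaft (black hand wheel at -y), x away from the robot, z up. Comb home: comb's origin at x = 0, z = 75 mm, y wherever the disc pack is (within 12 mm of 0), comb's y along this y.
- shaft_mid (a point): Middle of the shaft, 60 mm above the bench. Round it the disc pack: 6 discs 3 mm thick and a thick flange at either end, all of radius 32 mm (top 92 mm above the bench), leave 7 gaps 9 mm wide, 12 mm pitch. The pack is clamped with its middle up to 12 mm either way along y from here: not measured, stays put; slide the comb along y under light load until it sinks. One gap off, a flange stops it.
- slot_l (a point): Middle of the bottom of the comb slot in the left (+y) side plate, 95 mm above the bench, slitter frame x = 0, y = 74 mm. Side plates 12 mm thick, top 110 mm above the bench; slot 13 mm wide (x), open upward and along y. A sprung roller catch, 6.5 mm above this point, stands 3 mm into the slot from its far wall; pushing the comb down past both takes 4 to 8 N.
- slot_r (a point): The same point of the right (-y) side plate's slot, slitter frame x = 0, y = -74 mm, with the same catch.
- keeper (a joint): Turn-button on top of the left (+y) side plate, upright axis. 0 = open, tongue outward along the slitter's +y; grows clockwise seen from above; 1.5 = stop, tongue along +x over the slot. Its tongue runs 1 mm over the side plate's top, so a comb that is not home blocks it. Stays where left; turns at 0.04 N m.
- keeper_wing (a point): Middle of the keeper's black wing grip, on its turning axis, 129 mm above the bench; slitter frame x = -27, y = 74 mm. Wing 9 mm thick, 30 mm long along the tongue, from 116 to 142 mm above the bench; pinch it across its thickness from above and turn.
- gold_pot: Loose round pot with a pale lid, 84 mm across, 27 mm high; origin under its centre. Leave alone.
- label_roll: Loose roll of labels, 68 mm across, 46 mm high; origin under its centre. Leave alone.
- cocoa_tin: Loose green tin, 75 mm across, 58 mm high; origin under its centre. Leave alone.

How it is judged:
On the way, in this order (a step that is already met when the one before it is completed fails the run):
1. the comb is lifted clear of its board (height (world z) of comb above 0.04 m), for 0.1 s.
2. the comb is fully home in the slitter, every finger in its own gap, with the keeper not yet over it (z of comb in the frame of slitter between 0.072 and 0.077 m and x of comb in the frame of slitter between -0.004 and 0.004 m and y of comb in the frame of slitter between -0.015 and 0.015 m and angle between the y axis of comb and the y axis of slitter, either way round below 0.05 rad and value of joint keeper below 0.6 rad), for 0.2 s.
At the end, for the whole second after the job is handed in: Comb at rest fully home: its origin 72 to 77 mm above the slitter's, within 4 mm of the slots' centre line and 15 mm of the slitter's middle along the shaft, parallel to the shaft within 0.05 rad, upright within 0.06 rad; keeper turned to 1.25 rad or more (z of comb in the frame of slitter between 0.072 and 0.077 m and x of comb in the frame of slitter between -0.004 and 0.004 m and y of comb in the frame of slitter between -0.015 and 0.015 m and angle between the y axis of comb and the y axis of slitter, either way round below 0.05 rad and angle between comb's own z axis and vertical below 0.06 rad and value of joint keeper above 1.25 rad and linear speed of comb below 0.02 m/s); the robot touches nothing.
It fails at once if the comb is pressed against the slitter with more than 35 N (contact force between comb and slitter above 35 N).
It fails at once if a bystander (pot, label roll or tin) is moved more than 2 cm (distance of any of gold_pot, label_roll, cocoa_tin from where it was at the start of the episode above 0.02 m).
It also fails if it takes over 72 s, if anything falls off the work surface, if the arm or the gripper's body presses on something with over 40 N, if the wrist force passes 120 N, or if a joint passes its speed limit or range.

### The arm

A 6-joint arm with a two-finger parallel gripper is mounted at the origin on a cart in front of the work surface, level with it; the furniture and walls round the work are solid. World frame = base frame: x ahead of the robot, y to its left, z up, the work surface at z = 0. Lengths are in m, angles in rad, forces in N, time in s.
With the tool pointing down it reaches from about 0.35 to 0.925 m from the base axis. Payload 6.4 kg.
Tool frame: the origin (TCP) lies on the centre line of the jaws, within the pads' length; the fingertips stand 25 mm ahead of it and the grasp point (between the pads) lies 6 mm ahead of it; z points along the fingers, y is the line along which they close (so a half turn about z gives the same grasp; the last joint's range is limited). The gripper opens to 94 mm and grips with 3 to 60 N. Pads are 16 mm wide; open, the fingers measure 119 mm over their backs; the gripper's body (75 mm by 177 mm) begins 78 mm behind the grasp point.
Start: joints at [0.96, 0.245, 1.558, -0, 1.339, -0.174], TCP at [0.275, 0.589, 0.23] pointing down, gripper open.
Joint ranges: [-3.13, 3.13], [-1.02, 2.26], [0.13, 2.54], [-0.95, 4.09], [0.21, 2.88], [-2.74, 2.74]. Speed limits (rad/s): [2.57, 2.57, 3.14, 3.14, 3.14, 3.14].

### API

Orientations are given as [roll, pitch, yaw] about the fixed x, y, z axes, in that order (R = Rz(yaw) Ry(pitch) Rx(roll)).
In Python, from bench import telemetry, viewer, ticket, spotter gives the robot as it stands.
- The arm moves only by the tool send_rows, never from a script. Its argument "motion" is a list of rows, each an object with "slide": the shift along the tool's x, y, z in fractions of the full range, 1 being 800 mm, a list of three; "delta_rot": the turn, a rotation vector about the tool's x, y, z in shares of pi rad (1.0 is pi rad), a list of three; "grip": the opening, from -1 (shut) to 1 (fully open). In form: [{"slide": [dx, dy, dz], "delta_rot": [wx, wy, wz], "grip": grip}, ...]. A call has 1 to 12 rows; each row is the pose to reach, as a shift and turn from the pose commanded when the call began, along the tool's axes at that moment; what a row does not reach only later rows make up. A row lasts 1/10 s, in which the tool goes at most 50 mm and 8.59 degrees, less where a joint would pass 70% of its speed; a pose out of reach is approached as far as the arm can. No shift or turn number may pass 1 either way. A call with a gripper value outside its range is refused whole. The fingers move at their own pace and stop on an object; "squeeze" is the grip in N (left out, the last holds). Time passes only in rows, so rows that repeat a pose let the fingers close. It gives the time, the measured TCP pose, the force, the opening and the grip force at its end, in the units of the state.
- telemetry.observe(): the state, without advancing time (a new reading comes with each control period).
- viewer.grab_frame(name): name is "scene" or "top" or "wrist"; returns (picture, depth): 420x560x3 uint8, red, green, blue; 420x560 float32, m along the optical axis (not along the pixel's ray), 0 where there is no reading.
- viewer.camera_model(name): a dict with "intrinsics" (3x3 intrinsics, pixels), "view" (4x4, takes a point from world to camera coordinates). Camera axes: x right, y down, z forward; pixel columns grow to the right and rows downward; lengths in m; the calibration is good to about 2 mm. The wrist camera is an equidistant fisheye: a pixel r from the principal point sees the ray r / f radians off the axis. A picture is of the moment at which its call begins: read the wrist's pose just before it. camera_model takes no time and is no camera call; for the wrist camera it gives the pose at the moment of the call.
- ticket.finish_job(): hands the job in; it is judged then, once.
Trained networks look in the newest picture that a camera, given by its name, has taken for a name from the list of things; names that differ only in an ending like _2 or _b are one class to them, and where a whole thing is asked for, a point or a joint stands for the part that bears it (a point fixed in the world has none). Each returns a list of dicts, best first, with "score" (0 to 1); they miss things now and then, are a little off and sometimes report something else, mostly with a low value. They report only what shows in the picture. A call takes as long as a camera call.
- spotter.trace(camera, label): "region" (420x560 bool, what is visible of it) and "location" ([column, row] in pixels, amid what is visible of it).
The state is a dict: "time_s": time; "joints": joint angles; "qd": joint speeds; "joint_efforts": joint torques, N m; "position": TCP position; "ee_rot": TCP orientation; "ft_force": force on the tool from outside, world axes, zero at the start; "moment": the same for the moment, N m; "gripper_width": finger opening in m; "grip_force": force on a finger pad.
Only numpy, scipy, OpenCV 4.12 (cv2) and the standard library are available. Lean on these libraries where they do the work, as an engineer would, in place of code of your own. Each camera call takes 0.05 s, during which the arm holds its last target. There are 200 camera calls.

## Working session

There is one attempt and no reset: what is moved stays moved. The work goes in short steps, Python scripts to look and compute and a tool call to move; the robot and the scene stay as the last step left them, time stands still between calls to the robot, and variables do not carry over. Pictures are saved under pics/ and viewed, at most 10 in all, crops included, and the job is handed in when it is done.

Besides the shell and the picture viewer there is one more tool, called after ">>>" as a command line: name --argument value ..., lists and objects as JSON in quotes. send_rows: Moves the arm, as the interface text tells. Its arguments: {"type":"object","properties":{"motion":{"type":"array"},"squeeze":{"type":"number"}},"required":["motion"]}

```bash
ls; mkdir -p pics
cat > h.py <<'E'
import numpy as np, cv2
from bench import telemetry, viewer, ticket, spotter
def pts(cam,depth,mask):
    m=viewer.camera_model(cam);K=np.array(m["intrinsics"]);V=np.array(m["view"])
    r,c=np.nonzero(mask&(depth>0));z=depth[r,c]
    p=np.c_[(c-K[0,2])/K[0,0]*z,(r-K[1,2])/K[1,1]*z,z]
    W=np.linalg.inv(V);return p@W[:3,:3].T+W[:3,3]
E
python3 - <<'E'
from h import *
s=telemetry.observe();print(s)
ims=[]
for cam in ["top","scene"]:
    im,d=viewer.grab_frame(cam);np.savez(f"{cam}.npz",im=im,d=d);cv2.imwrite(f"pics/{cam}0.png",im[...,::-1])
    for n in ["comb","slitter","keeper","gold_pot","label_roll","cocoa_tin"]:
        for t in spotter.trace(cam,n)[:2]:
            p=pts(cam,d,t["region"])
            print(cam,n,round(t["score"],2),np.round(t["location"]),t["region"].sum(),np.round(np.percentile(p,[2,50,98],axis=0),3).tolist() if len(p) else None)
            if t["score"]>.5: np.save(f"{cam}_{n}.npy",t["region"])
E
```

```text
pics
{'time_s': 0.0, 'joints': array([ 9.59899706e-01,  2.45809277e-01,  1.55899563e+00, -1.86420769e-05,
        1.33866683e+00, -1.74099361e-01]), 'qd': array([-0.00028111, -0.00065345, -0.00328033,  0.00088287, -0.00063903,
        0.00053599]), 'joint_efforts': array([ 1.72056003e-03, -4.15807950e+01, -3.14617682e+01,  6.85834140e-02,
        3.31712805e-02, -1.76539402e-04]), 'position': array([0.27465801, 0.58852134, 0.22935826]), 'ee_rot': array([-3.13973883e+00, -3.07637141e-04,  2.70479941e+00]), 'ft_force': array([ 0.51218204, -0.27452136, -0.14393719]), 'moment': array([-0.04070831,  0.02171466,  0.02727365]), 'grip_force': 0.0, 'gripper_width': 0.09382362446918922}
top comb 0.71 [194. 237.] 1283 [[0.46, -0.21, 0.016], [0.482, -0.127, 0.04], [0.504, -0.037, 0.078]]
top keeper 0.84 [312. 222.] 275 [[0.494, -0.334, 0.112], [0.506, -0.313, 0.117], [0.519, -0.289, 0.143]]
top gold_pot 0.79 [234. 113.] 1958 [[0.658, -0.22, -0.0], [0.697, -0.184, 0.027], [0.736, -0.144, 0.031]]
top label_roll 0.81 [298. 311.] 1289 [[0.335, -0.319, 0.006], [0.365, -0.288, 0.045], [0.398, -0.257, 
[... 173 characters left out ...]
[0.471, -0.137, 0.041], [0.503, -0.032, 0.079]]
scene slitter 0.46 [301. 192.] 954 [[0.655, -0.221, 0.006], [0.687, -0.188, 0.028], [0.729, -0.146, 0.031]]
scene keeper 0.72 [274. 233.] 243 [[0.49, -0.335, 0.0], [0.498, -0.318, 0.125], [0.597, -0.206, 0.144]]
scene gold_pot 0.79 [302. 190.] 1004 [[0.655, -0.221, 0.005], [0.688, -0.189, 0.028], [0.731, -0.146, 0.031]]
scene label_roll 0.75 [206. 299.] 1479 [[0.329, -0.32, 0.005], [0.357, -0.299, 0.046], [0.39, -0.259, 0.049]]
scene label_roll 0.66 [304. 292.] 8677 [[0.425, -0.506, 0.012], [0.485, -0.41, 0.067], [0.58, -0.313, 0.115]]
scene cocoa_tin 0.89 [355. 214.] 1443 [[0.686, -0.354, 0.001], [0.709, -0.327, 0.054], [0.757, -0.282, 0.059]]
```

View pics/top0.png

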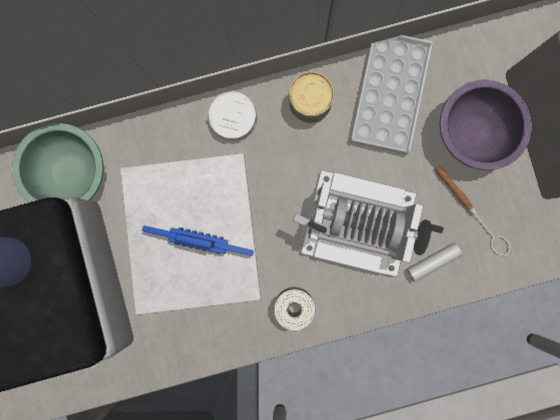

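View pics/scene0.png

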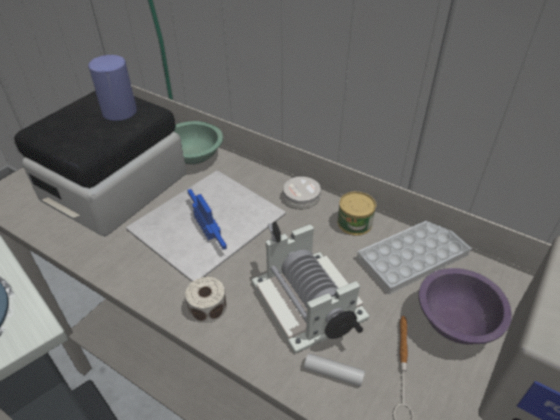

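Run:
```python
from h import *
full=np.ones((420,560),bool)
for cam in ["top","scene"]:
    z=np.load(cam+".npz");d=z["d"]
    P=pts(cam,d,np.load(f"{cam}_comb.npy"))
    r=P[(P[:,2]>.072)&(P[:,2]<.085)]
    def rect(q,n):
        q=q[:, :2];a=cv2.minAreaRect((q*1000).astype(np.float32));print(cam,n,len(q),np.round(a[0],1),np.round(a[1],1),round(a[2],1),'mean',np.round(q.mean(0)*1000,1))
    rect(r,'rib'); rect(P[(P[:,2]>.036)&(P[:,2]<.05)],'bar')
    K=pts(cam,d,np.load(f"{cam}_keeper.npy"))
    k=K[(K[:,2]>.135)&(K[:,2]<.15)];rect(k,'wing')
    k=K[(K[:,2]>.108)&(K[:,2]<.122)];rect(k,'tongue')
    A=pts(cam,d,full); A=A[(A[:,0]>.38)&(A[:,0]<.65)&(A[:,1]<-.22)&(A[:,1]>-.6)]
    pl=A[(A[:,2]>.104)&(A[:,2]<.115)]
    n,l,_,_=0,0,0,0
    g=np.zeros((400,400),np.uint8);ij=((pl[:,:2]-[.3,-.65])*1000).astype(int);ok=((ij>=0)&(ij<400)).all(1);g[ij[ok,0],ij[ok,1]]=255
    g=cv2.dilate(g,np.ones((5,5)))
    n,lab,st,c=cv2.connectedComponentsWithStats(g)
    L=lab[ij[:,0].clip(0,399),ij[:,1].clip(0,399)]
    for i in range(1,n):
        if (L==i).sum()>40: rect(pl[L==i],'plate%d z%.3f'%(i,np.median(pl[L==i,2])))
```

```text
top rib 269 [ 481.3 -124.5] [60.  12.3] 77.0 mean [ 481.2 -125. ]
top bar 814 [ 481.2 -124.5] [191.7  24. ] 76.8 mean [ 481.3 -126.1]
top wing 115 [ 501.3 -322.4] [29.5  8.9] 64.7 mean [ 501.1 -322.2]
top tongue 152 [ 508.2 -308.9] [45.4 15.3] 63.5 mean [ 509.7 -303.9]
top plate1 z0.110 208 [ 465.7 -465.9] [12.6 39.4] 75.9 mean [ 466.  -465.3]
top plate2 z0.113 142 [ 503.3 -307.4] [50.7 17.9] 43.2 mean [ 502.8 -306.8]
top plate3 z0.109 213 [ 515.7 -478.3] [12.3 41.7] 75.5 mean [ 515.7 -478. ]
top plate4 z0.110 59 [ 513.7 -325.6] [11.9 14.8] 74.2 mean [ 514.8 -325.9]
top plate5 z0.109 200 [ 551.6 -335. ] [11.9 42.2] 75.8 mean [ 552.1 -335.1]
scene rib 137 [ 478.1 -122.7] [61.3 12.5] 77.8 mean [ 476.8 -125.4]
scene bar 420 [ 477.8 -123.1] [191.6  24.7] 78.1 mean [ 472.5 -136.8]
scene wing 83 [ 498.9 -320.5] [32.3  9.3] 62.1 mean [ 497.  -323.2]
scene tongue 75 [ 506.4 -312. ] [54.  21.5] 59.3 mean [ 501.  -309.9]
scene plate1 z0.111 205 [ 462.8 -465.1] [13.6 39.7] 76.3 mean [ 461.8 -465.4]
scene plate2 z0.110 117 [ 499.1 -321.4] [13.9 39.5] 75.6 mean [ 497.1 -323.1]
scene plate3 z0.110 207 [ 512.1 -477.2] [13.9 43.2] 75.5 mean [ 511.6 -478.1]
scene plate5 z0.110 155 [ 548.7 -333.6] [13.9 43.4] 75.1 mean [ 548.6 -335.1]
```

The top view shows the comb at about (196,240), the slitter at (362,225) with its keeper at (312,222), the label roll at (295,310), the pot at (233,115) and the tin at (311,97). A tall black appliance with a purple cup stands at the left, between the arm and the comb. I'll check the obstacle heights and the disc pack position next.

```bash
cat >> h.py <<'E'
from scipy.spatial.transform import Rotation as Ro
def go(p,yaw,s=None):
    "slide/rot for target TCP (m) and yaw(deg), tool down, from commanded pose ~ measured"
    s=s or telemetry.observe(); R=Ro.from_euler('xyz',s["ee_rot"]);T=Ro.from_euler('xyz',[np.pi,0,np.radians(yaw)])
    print("slide",np.round(R.inv().apply(np.array(p)-s["position"])*1000,1),"rot",np.round((R.inv()*T).as_rotvec(),4))
E
python3 - <<'E'
from h import *
full=np.ones((420,560),bool)
for cam in ["top","scene"]:
    A=pts(cam,np.load(cam+".npz")["d"],full)
    print(cam)
    for x0 in np.arange(.0,.9,.1):
        print(round(x0,1),[ (round(A[m,2].max(),2) if (m:=(A[:,0]>x0)&(A[:,0]<x0+.1)&(A[:,1]>y0)&(A[:,1]<y0+.1)).any() else None) for y0 in np.arange(.6,-.7,-.1)])
    o=np.array([.5084,-.4004]) if cam=="top" else np.array([.505,-.3995])
    ys=np.radians(75.9);Y=np.array([np.cos(ys),np.sin(ys)]);X=np.array([Y[1],-Y[0]])
    u=(A[:,:2]-o)@X;v=(A[:,:2]-o)@Y
    m=(abs(u)<14)&(abs(u)<.012)&(abs(v)<.066)&(A[:,2]>.05)
    h=[(round(k),round(A[m&(abs(v*1000-k)<1),2].max()*1000)) for k in np.arange(-64,65,2) if (m&(abs(v*1000-k)<1)).any()]
    print(h)
E
```

```text
top
0.0 [None, None, None, None, None, None, None, None, np.float64(-0.22), np.float64(-0.75), np.float64(-0.75), np.float64(-0.74), np.float64(-0.54)]
0.1 [None, None, None, None, np.float64(0.0), np.float64(0.0), np.float64(0.0), np.float64(-0.17), np.float64(-0.18), np.float64(-0.75), np.float64(-0.75), np.float64(-0.75), np.float64(-0.75)]
0.2 [None, None, None, None, np.float64(0.0), np.float64(0.19), np.float64(0.19), np.float64(0.01), np.float64(0.0), np.float64(0.0), np.float64(0.0), None, np.float64(-0.76)]
0.3 [None, None, None, None, None, np.float64(0.19), np.float64(0.19), np.float64(0.18), np.float64(0.01), np.float64(0.05), np.float64(0.05), np.float64(0.0), np.float64(0.01)]
0.4 [None, None, None, None, None, np.float64(0.24), np.float64(0.27), np.float64(0.08), np.float64(0.08), np.float64(0.04), np.float64(0.14), np.float64(0.11), np.float64(0.09)]
0.5 [None, None, None, None, np.float64(0.01), np.float64(0.19), np.float64(0.19), np.float64(0.04), np.float64(0.03), np.float64(0.12), np.float64(0.15), np.float64(0.11), np.float64(0.08)]
0.6 [None, None, None, None, n
[... 2587 characters left out ...]
4(0.39), np.float64(0.4), np.float64(0.08), np.float64(0.08), np.float64(0.03), np.float64(0.07)]
0.8 [None, None, None, None, None, None, None, None, np.float64(0.41), np.float64(0.43), np.float64(0.45), np.float64(0.47), np.float64(0.46)]
[(-64, 89), (-62, 93), (-60, 93), (-58, 92), (-56, 95), (-54, 95), (-52, 94), (-50, 95), (-48, 93), (-46, 89), (-40, 91), (-38, 95), (-36, 92), (-34, 92), (-28, 88), (-26, 94), (-24, 93), (-22, 91), (-16, 90), (-14, 94), (-12, 94), (-10, 92), (-4, 91), (-2, 93), (0, 93), (2, 91), (8, 86), (10, 94), (12, 94), (14, 92), (20, 94), (22, 93), (24, 93), (26, 92), (32, 93), (34, 94), (36, 93), (38, 94), (40, 93), (42, 94), (44, 94), (46, 92), (48, 93), (64, 71)]
```

The disc pack centre sits at about y = -7 mm in the slitter frame. The appliance's cup is about 0.30 m tall, so I'll travel high.

```bash
python3 -c "
from h import *
go([.480,-.124,.42],76.8)"
```

```text
slide [-487.4 -559.3 -189.5] rot [ 0.     -0.      1.3644]
```

Units first: shifts go in shares of 800 mm and turns go in shares of pi rad. So -559 mm / 800 = -0.6988, -487 mm / 800 = -0.6088, 1.364 rad / 3.1416 = 0.4342.

>>> send_rows --motion '[{"slide": [0, 0, -0.0625], "delta_rot": [0, 0, 0], "grip": 1}, {"slide": [0, 0, -0.125], "delta_rot": [0, 0, 0], "grip": 1}, {"slide": [0, 0, -0.1875], "delta_rot": [0, 0, 0.0318], "grip": 1}, {"slide": [0, 0, -0.2375], "delta_rot": [0, 0, 0.0637], "grip": 1}, {"slide": [-0.6088, -0.6988, -0.2375], "delta_rot": [0, 0, 0.4342], "grip": 0.2}, {"slide": [-0.6088, -0.6988, -0.2375], "delta_rot": [0, 0, 0.4342], "grip": 0.2}, {"slide": [-0.6088, -0.6988, -0.2375], "delta_rot": [0, 0, 0.4342], "grip": 0.2}, {"slide": [-0.6088, -0.6988, -0.2375], "delta_rot": [0, 0, 0.4342], "grip": 0.2}, {"slide": [-0.6088, -0.6988, -0.2375], "delta_rot": [0, 0, 0.4342], "grip": 0.2}, {"slide": [-0.6088, -0.6988, -0.2375], "delta_rot": [0, 0, 0.4342], "grip": 0.2}, {"slide": [-0.6088, -0.6988, -0.2375], "delta_rot": [0, 0, 0.4342], "grip": 0.2}, {"slide": [-0.6088, -0.6988, -0.2375], "delta_rot": [0, 0, 0.4342], "grip": 0.2}]'

```text
time_s: 1.9
position: [0.3854, 0.2027, 0.4207]
ee_rot: [3.141, -0.0, 1.336]
ft_force: [1.8, -0.5, -0.4]
gripper_width: 0.0562
grip_force: 0.0
```

```bash
python3 -c "
from h import *
go([.480,-.124,.42],76.8);go([.480,-.124,.13],76.8)"
```

```text
slide [-295.8  168.     0.8] rot [ 0.001  -0.0004 -0.0044]
slide [-295.9  167.7  290.8] rot [ 0.001  -0.0004 -0.0044]
```

Converted, -296 mm / 800 = -0.37, 168 mm / 800 = 0.21, -0.0044 rad / 3.1416 = -0.0014.

>>> send_rows --motion '[{"slide": [-0.37, 0.21, 0], "delta_rot": [0, 0, -0.0014], "grip": 0.2}, {"slide": [-0.37, 0.21, 0], "delta_rot": [0, 0, -0.0014], "grip": 0.2}, {"slide": [-0.37, 0.21, 0], "delta_rot": [0, 0, -0.0014], "grip": 0.2}, {"slide": [-0.37, 0.21, 0], "delta_rot": [0, 0, -0.0014], "grip": 0.2}, {"slide": [-0.37, 0.21, 0], "delta_rot": [0, 0, -0.0014], "grip": 0.2}, {"slide": [-0.37, 0.21, 0], "delta_rot": [0, 0, -0.0014], "grip": 0.2}, {"slide": [-0.37, 0.21, 0], "delta_rot": [0, 0, -0.0014], "grip": 0.2}, {"slide": [-0.37, 0.21, 0.0625], "delta_rot": [0, 0, -0.0014], "grip": 0.2}, {"slide": [-0.37, 0.21, 0.125], "delta_rot": [0, 0, -0.0014], "grip": 0.2}, {"slide": [-0.37, 0.21, 0.1875], "delta_rot": [0, 0, -0.0014], "grip": 0.2}, {"slide": [-0.37, 0.21, 0.25], "delta_rot": [0, 0, -0.0014], "grip": 0.2}, {"slide": [-0.37, 0.21, 0.3125], "delta_rot": [0, 0, -0.0014], "grip": 0.2}]'

```text
time_s: 3.1
position: [0.4814, -0.122, 0.169]
ee_rot: [3.14, 0.0, 1.345]
ft_force: [-0.3, -0.0, 0.6]
gripper_width: 0.0561
grip_force: 0.0
```

```bash
python3 -c "
from h import *
go([.480,-.124,.071],76.8)
im,d=viewer.grab_frame('wrist');cv2.imwrite('pics/w1.png',im[...,::-1])
print(d[d>0].min(),spotter.trace('wrist','comb')[:1])
m=viewer.camera_model('wrist');K=np.array(m['intrinsics']);V=np.array(m['view']);print(K,V)
t=spotter.trace('wrist','comb')[0];r,c=np.nonzero(t['region']&(d>0));z=d[r,c]
x=(c-K[0,2])/K[0,0];y=(r-K[1,2])/K[1,1];th=np.hypot(x,y);k=np.tan(th)/np.maximum(th,1e-9)
W=np.linalg.inv(V);P=np.c_[x*k*z,y*k*z,z]@W[:3,:3].T+W[:3,3]
for a,b in ((.07,.085),(.034,.05)):
  q=P[(P[:,2]>a)&(P[:,2]<b)];print(len(q),cv2.minAreaRect((q[:,:2]*1000).astype(np.float32)),np.median(q[:,2]))
"
```

```text
slide [-2.3 -1.1 98. ] rot [0.0012 0.0003 0.0047]
0.05000049 [{'location': [283.0, 201.3], 'score': 0.71, 'region': array([[False, False, False, ..., False, False, False],
       [False, False, False, ..., False, False, False],
       [False, False, False, ..., False, False, False],
       ...,
       [False, False, False, ..., False, False, False],
       [False, False, False, ..., False, False, False],
       [False, False, False, ..., False, False, False]], shape=(420, 560))}]
[[325.1922621    0.         282.32491582]
 [  0.         325.1922621  208.17927995]
 [  0.           0.           1.        ]] [[ 0.97428175 -0.2248841  -0.01422034 -0.48874097]
 [-0.21463398 -0.94538635  0.24530983 -0.02009143]
 [-0.06861    -0.23594872 -0.96934043  0.32954539]
 [ 0.          0.          0.          1.        ]]
840 ((473.8680725097656, -120.10879516601562), (57.27462387084961, 11.109018325805664), 77.26921844482422) 0.07102386306878805
1317 ((473.2856750488281, -119.98246002197266), (190.10879516601562, 21.55911636352539), 77.38542938232422) 0.03507593895749728
```

Converted, 97 mm / 800 = 0.1213, 75 mm / 800 = 0.0938, 0.004 rad / 3.1416 = 0.0013.

>>> send_rows --motion '[{"slide": [-0.0013, -0.0013, 0.05], "delta_rot": [0, 0, 0.0013], "grip": 0.2}, {"slide": [-0.0013, -0.0013, 0.0938], "delta_rot": [0, 0, 0.0013], "grip": 0.2}, {"slide": [-0.0013, -0.0013, 0.1213], "delta_rot": [0, 0, 0.0013], "grip": 0.2}, {"slide": [-0.0013, -0.0013, 0.1213], "delta_rot": [0, 0, 0.0013], "grip": 0.2}, {"slide": [-0.0013, -0.0013, 0.1213], "delta_rot": [0, 0, 0.0013], "grip": -1}, {"slide": [-0.0013, -0.0013, 0.1213], "delta_rot": [0, 0, 0.0013], "grip": -1}, {"slide": [-0.0013, -0.0013, 0.1213], "delta_rot": [0, 0, 0.0013], "grip": -1}, {"slide": [-0.0013, -0.0013, 0.1213], "delta_rot": [0, 0, 0.0013], "grip": -1}, {"slide": [-0.0013, -0.0013, 0.1213], "delta_rot": [0, 0, 0.0013], "grip": -1}, {"slide": [-0.0013, -0.0013, 0.1213], "delta_rot": [0, 0, 0.0013], "grip": -1}]' --squeeze 25

```text
time_s: 4.25
position: [0.4805, -0.1228, 0.0737]
ee_rot: [3.141, 0.0, 1.341]
ft_force: [0.4, 0.1, 1.9]
gripper_width: 0.0119
grip_force: 9.1
```

```bash
python3 -c "
from h import *
s=telemetry.observe();print(s['position'],s['ee_rot'],s['gripper_width'],s['grip_force'],s['ft_force'])
go([.480,-.124,.071],76.8)
im,d=viewer.grab_frame('scene');cv2.imwrite('pics/s1.png',im[100:340,100:420,::-1])
"
```

```text
[ 0.48046401 -0.12275071  0.07371453] [3.14119454e+00 1.13228819e-04 1.34122789e+00] 0.011873153155970229 9.070686846971512 [0.36517444 0.13261982 1.93254099]
slide [-1.3 -0.2  2.7] rot [0.0004 0.0001 0.0008]
```

>>> send_rows --motion '[{"slide": [0, 0, 0], "delta_rot": [0, 0, 0], "grip": -1}, {"slide": [0, 0, 0], "delta_rot": [0, 0, 0], "grip": -1}, {"slide": [0, 0, -0.0375], "delta_rot": [0, 0, 0], "grip": -1}, {"slide": [0, 0, -0.0938], "delta_rot": [0, 0, 0], "grip": -1}, {"slide": [0, 0, -0.15], "delta_rot": [0, 0, 0], "grip": -1}, {"slide": [0, 0, -0.1875], "delta_rot": [0, 0, 0], "grip": -1}, {"slide": [0, 0, -0.1875], "delta_rot": [0, 0, 0], "grip": -1}]' --squeeze 40

```text
time_s: 5.0
position: [0.4826, -0.1238, 0.2278]
ee_rot: [3.133, 0.002, 1.341]
ft_force: [0.3, -0.8, -2.7]
gripper_width: 0.0118
grip_force: 40.0
```

```bash
cat > m.py <<'E'
from h import *
s=telemetry.observe();print(s['position'],s['ee_rot'],s['gripper_width'],s['grip_force'],s['ft_force'],s['moment'])
for cam in ["top","scene"]:
    im,d=viewer.grab_frame(cam);cv2.imwrite(f'pics/{cam}_m.png',im[...,::-1])
    A=pts(cam,d,np.ones((420,560),bool)); B=im.reshape(-1,3)[(d>0).ravel()].astype(int)
    blue=(B[:,2]>B[:,0]+50)&(B[:,2]>B[:,1]+40)
    q=A[blue&(np.linalg.norm(A[:,:2]-s['position'][:2],axis=1)<.12)]
    tr=cv2.minAreaRect((q[:,:2]*1000).astype(np.float32));print(cam,len(q),np.round(tr[0],1),np.round(tr[1],1),tr[2],"tcp-in-world",np.round(s['position'][:2]*1000,1))
    L=np.array([np.cos(np.radians(76.8)),np.sin(np.radians(76.8))]);X=np.array([L[1],-L[0]])
    e=(q[:,:2]-s['position'][:2])@L;w=(q[:,:2]-s['position'][:2])@X
    for lo,hi in((-.1,-.06),(.06,.1)):
        k=(e>lo)&(e<hi);print(' end',k.sum(),'x mid',np.round((np.percentile(w[k],3)+np.percentile(w[k],97))*500,1) if k.any() else None,'zmed',np.round(np.median(q[k,2]),4) if k.any() else None,'ymin/max',np.round(e[k].min()*1000,1),np.round(e[k].max()*1000,1))
E
python3 m.py; python3 -c "
from h import *
go([.5072,-.4067,.26],75.9)"
```

```text
[ 0.48255049 -0.12378343  0.22781686] [3.13303911e+00 2.15286682e-03 1.34122426e+00] 0.011750818595772303 39.99917149543762 [ 0.30857592 -0.78017696 -2.71252358] [-0.09053094  0.051076    0.00391373]
top 694 [ 471.6 -166.1] [105.5  39.6] 83.07540130615234 tcp-in-world [ 482.6 -123.8]
 end 181 x mid 3.6 zmed 0.1946 ymin/max -96.7 -60.3
slide [-270.3   90.2  -35. ] rot [0.0031 0.0008 0.0165]Traceback (most recent call last):
  File "m.py", line 12, in <module>
    k=(e>lo)&(e<hi);print(' end',k.sum(),'x mid',np.round((np.percentile(w[k],3)+np.percentile(w[k],97))*500,1) if k.any() else None,'zmed',np.round(np.median(q[k,2]),4) if k.any() else None,'ymin/max',np.round(e[k].min()*1000,1),np.round(e[k].max()*1000,1))
                                                                                                                                                                                                                   ~~~~~~~~^^
    return umr_minimum(a, axis, None, out, keepdims, initial, where)
ValueError: zero-size array to reduction operation minimum which has no identity
```

```bash
python3 -c "
from h import *
go([.5058,-.4058,.25],75.9)"
```

```text
slide [-269.7   88.6  -25. ] rot [0.0031 0.0008 0.0165]
```

Converted, -270 mm / 800 = -0.3375, -240 mm / 800 = -0.3, 0.016 rad / 3.1416 = 0.0051.

>>> send_rows --motion '[{"slide": [-0.05, 0.0163, -0.0275], "delta_rot": [0, 0, 0.0051], "grip": -1}, {"slide": [-0.1, 0.0325, -0.0275], "delta_rot": [0, 0, 0.0051], "grip": -1}, {"slide": [-0.15, 0.0488, -0.0275], "delta_rot": [0, 0, 0.0051], "grip": -1}, {"slide": [-0.2, 0.065, -0.0275], "delta_rot": [0, 0, 0.0051], "grip": -1}, {"slide": [-0.25, 0.0813, -0.0275], "delta_rot": [0, 0, 0.0051], "grip": -1}, {"slide": [-0.3, 0.0975, -0.0275], "delta_rot": [0, 0, 0.0051], "grip": -1}, {"slide": [-0.3375, 0.11, -0.0275], "delta_rot": [0, 0, 0.0051], "grip": -1}, {"slide": [-0.3375, 0.11, -0.0275], "delta_rot": [0, 0, 0.0051], "grip": -1}, {"slide": [-0.3375, 0.11, -0.0275], "delta_rot": [0, 0, 0.0051], "grip": -1}, {"slide": [-0.3375, 0.11, -0.0275], "delta_rot": [0, 0, 0.0051], "grip": -1}]'

```text
time_s: 6.05
position: [0.5041, -0.404, 0.2432]
ee_rot: [-3.139, -0.002, 1.326]
ft_force: [-1.5, -0.2, -2.2]
gripper_width: 0.0118
grip_force: 40.0
```

```bash
python3 -c "
from h import *
s=telemetry.observe();print(s['ft_force'],s['moment'],s['joints'])
go([.5058,-.4058,.18],75.9)"; sed -i "s/np.round(e\[k\].min.*$/np.percentile(e[k]*1000,[0,100]) if k.any() else 0)/" m.py; python3 m.py
```

```text
[-1.47990938 -0.21672493 -2.15784398] [-0.07276226  0.05708929  0.02248035] [-8.50867103e-01  2.28086606e-01  1.55439036e+00  2.48910558e-04
  1.36302882e+00 -6.06109469e-01]
slide [-1.5  2.3 63.2] rot [-0.0031 -0.0024  0.0013]
[ 0.50411908 -0.40398652  0.24316535] [-3.13851518e+00 -2.42922065e-03  1.32598313e+00] 0.01183450823933838 39.9992036819458 [-1.47990938 -0.21672493 -2.15784398] [-0.07276226  0.05708929  0.02248035]
top 217 [ 510.  -348.7] [79.3 25.5] 76.2001724243164 tcp-in-world [ 504.1 -404. ]
 end 0 x mid None zmed None ymin/max 0
 end 177 x mid 1.1 zmed 0.21 ymin/max [60.1619769  94.74155618]
scene 948 [ 500.7 -404.9] [190.1  27.5] 76.27925109863281 tcp-in-world [ 504.1 -404. ]
 end 153 x mid -3.2 zmed 0.2115 ymin/max [-96.712647   -60.05087433]
 end 86 x mid -1.6 zmed 0.212 ymin/max [61.00642103 93.38365006]
```

Converted, 77 mm / 800 = 0.0963, 75 mm / 800 = 0.0938.

>>> send_rows --motion '[{"slide": [-0.0019, 0.0025, 0.0375], "delta_rot": [0, 0, 0], "grip": -1}, {"slide": [-0.0019, 0.0025, 0.075], "delta_rot": [0, 0, 0], "grip": -1}, {"slide": [-0.0019, 0.0025, 0.0938], "delta_rot": [0, 0, 0], "grip": -1}, {"slide": [-0.0019, 0.0025, 0.0963], "delta_rot": [0, 0, 0], "grip": -1}, {"slide": [-0.0019, 0.0025, 0.0963], "delta_rot": [0, 0, 0], "grip": -1}, {"slide": [-0.0019, 0.0025, 0.0963], "delta_rot": [0, 0, 0], "grip": -1}]'

```text
time_s: 6.75
position: [0.507, -0.4083, 0.1705]
ee_rot: [3.139, 0.002, 1.325]
ft_force: [-0.8, -0.8, -1.8]
gripper_width: 0.0117
grip_force: 40.0
```

```bash
python3 -c "
from h import *
s=telemetry.observe();print(s['ft_force'],s['moment'],s['qd'])
go([.5058,-.4058,.157],75.9)
for c in ['top','scene']:
  im,d=viewer.grab_frame(c);cv2.imwrite('pics/%s3.png'%c,im[...,::-1])
im=cv2.imread('pics/scene3.png')[190:350,220:400];cv2.imwrite('pics/s3c.png',cv2.resize(im,None,fx=4,fy=3.7,interpolation=2))
"
```

```text
[-0.83734884 -0.81456825 -1.76648019] [-0.08081683  0.07621566  0.08535285] [-0.00285014 -0.00191192 -0.00647924  0.00140173 -0.00182638  0.00107457]
slide [ 2.1 -1.8 13.5] rot [0.0027 0.0019 0.0007]
```

View pics/s3c.png

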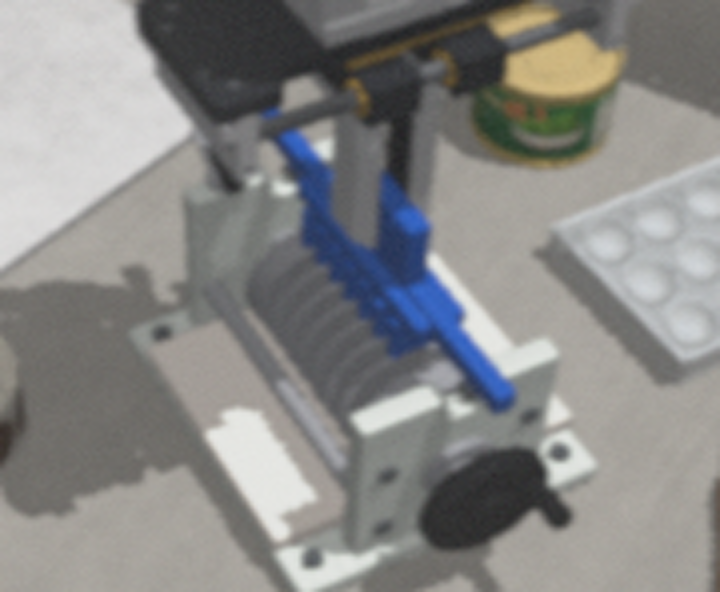

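The crop shows the comb hovering over the discs, with its right end at about (505,395) above the right slot. It looks well aligned. I'll check the noise in the pose reading.

```bash
python3 -c "
from h import *
for i in range(4):
  viewer.grab_frame('top');s=telemetry.observe();print(s['time_s'],s['position'],s['ee_rot'],s['ft_force'])
";python3 m.py
```

```text
6.9 [ 0.50674664 -0.40819035  0.17009832] [3.13944467e+00 1.49384342e-03 1.32521417e+00] [-0.23973998 -0.44498774 -2.26848191]
6.95 [ 0.50659908 -0.40803197  0.16972344] [3.13996595e+00 1.12940173e-03 1.32522660e+00] [ 0.75317877  0.39839777 -1.8568611 ]
7.0 [ 0.50649221 -0.40793624  0.16942068] [3.14034612e+00 8.33670614e-04 1.32515053e+00] [ 0.97562726  0.47394525 -3.20128958]
7.05 [ 0.50636822 -0.40786604  0.16914927] [3.14071955e+00 6.11068537e-04 1.32512387e+00] [ 0.18855162  0.09177957 -1.74620411]
[ 0.50636822 -0.40786604  0.16914927] [3.14071955e+00 6.11068537e-04 1.32512387e+00] 0.011574180325691952 39.999205470085144 [ 0.18855162  0.09177957 -1.74620411] [-0.06372596  0.10284967 -0.01614571]
top 191 [ 515.4 -352.9] [78.2 19.5] 76.31671142578125 tcp-in-world [ 506.4 -407.9]
 end 0 x mid None zmed None ymin/max 0
 end 145 x mid 1.4 zmed 0.1359 ymin/max [60.24332683 94.62959155]
scene 861 [ 479.3 -405.2] [188.2  68.2] 80.0965576171875 tcp-in-world [ 506.4 -407.9]
 end 140 x mid -3.5 zmed 0.1365 ymin/max [-96.60941683 -60.62348631]
 end 43 x mid -1.4 zmed 0.1365 ymin/max [60.27591457 92.12431259]
```

Converted, 7 mm / 800 = 0.0088, 5 mm / 800 = 0.0063.

>>> send_rows --motion '[{"slide": [0.0025, 0, 0.0038], "delta_rot": [0, 0, 0], "grip": -1}, {"slide": [0.0025, 0, 0.0063], "delta_rot": [0, 0, 0], "grip": -1}, {"slide": [0.0025, 0, 0.0088], "delta_rot": [0, 0, 0], "grip": -1}, {"slide": [0.0025, 0, 0.0088], "delta_rot": [0, 0, 0], "grip": -1}, {"slide": [0.0025, 0, 0.0088], "delta_rot": [0, 0, 0], "grip": -1}, {"slide": [0.0025, 0, 0.0088], "delta_rot": [0, 0, 0], "grip": -1}, {"slide": [0.0025, 0, 0.0088], "delta_rot": [0, 0, 0], "grip": -1}, {"slide": [0.0025, 0, 0.0088], "delta_rot": [0, 0, 0], "grip": -1}, {"slide": [0.0025, 0, 0.0088], "delta_rot": [0, 0, 0], "grip": -1}, {"slide": [0.0025, 0, 0.0088], "delta_rot": [0, 0, 0], "grip": -1}]'

```text
time_s: 8.15
position: [0.5067, -0.4057, 0.1615]
ee_rot: [3.142, 0.0, 1.325]
ft_force: [-0.2, 0.1, -3.7]
gripper_width: 0.0117
grip_force: 40.0
```

```bash
python3 -c "
from h import *
s=telemetry.observe();print(s['ft_force'],s['moment'])
go([.5058,-.4058,.157],75.9)";python3 m.py
```

```text
[-0.18106338  0.14904552 -3.73824409] [-0.05342146  0.08644673  0.02715369]
slide [-0.3 -0.8  4.5] rot [0.0001 0.0001 0.0005]
[ 0.50668851 -0.40567686  0.16151915] [3.14153035e+00 7.26579392e-05 1.32521259e+00] 0.011670853848600516 39.99925196170807 [-0.18106338  0.14904552 -3.73824409] [-0.05342146  0.08644673  0.02715369]
top 191 [ 512.9 -349.5] [76.9 25.5] 76.11628723144531 tcp-in-world [ 506.7 -405.7]
 end 0 x mid None zmed None ymin/max 0
 end 143 x mid -2.4 zmed 0.1282 ymin/max [60.02255025 94.46423057]
scene 845 [ 477.6 -405. ] [184.6  83.4] 81.44306182861328 tcp-in-world [ 506.7 -405.7]
 end 138 x mid -3.4 zmed 0.1293 ymin/max [-96.61346618 -60.10063627]
 end 37 x mid -1.2 zmed 0.1294 ymin/max [60.2564374  88.85348551]
```

Converted, 5 mm / 800 = 0.0063, 4 mm / 800 = 0.005.

>>> send_rows --motion '[{"slide": [0, -0.0009, 0.0013], "delta_rot": [0, 0, 0], "grip": -1}, {"slide": [0, -0.0009, 0.0025], "delta_rot": [0, 0, 0], "grip": -1}, {"slide": [0, -0.0009, 0.0038], "delta_rot": [0, 0, 0], "grip": -1}, {"slide": [0, -0.0009, 0.005], "delta_rot": [0, 0, 0], "grip": -1}, {"slide": [0, -0.0009, 0.0063], "delta_rot": [0, 0, 0], "grip": -1}, {"slide": [0, -0.0009, 0.0063], "delta_rot": [0, 0, 0], "grip": -1}, {"slide": [0, -0.0009, 0.0063], "delta_rot": [0, 0, 0], "grip": -1}, {"slide": [0, -0.0009, 0.0063], "delta_rot": [0, 0, 0], "grip": -1}]'

```text
time_s: 9.05
position: [0.506, -0.4055, 0.1565]
ee_rot: [3.141, 0.0, 1.325]
ft_force: [0.9, 0.1, -2.5]
gripper_width: 0.0116
grip_force: 40.0
```

Converted, 2.5 mm / 800 = 0.0031, 2 mm / 800 = 0.0025.

>>> send_rows --motion '[{"slide": [0, 0, 0.0013], "delta_rot": [0, 0, 0], "grip": -1}, {"slide": [0, 0, 0.0025], "delta_rot": [0, 0, 0], "grip": -1}, {"slide": [0, 0, 0.0031], "delta_rot": [0, 0, 0], "grip": -1}, {"slide": [0, 0, 0.0031], "delta_rot": [0, 0, 0], "grip": -1}, {"slide": [0, 0, 0.0031], "delta_rot": [0, 0, 0], "grip": -1}, {"slide": [0, 0, 0.0031], "delta_rot": [0, 0, 0], "grip": -1}]'

```text
time_s: 9.65
position: [0.506, -0.4055, 0.154]
ee_rot: [3.142, 0.0, 1.325]
ft_force: [-0.3, 0.2, -2.4]
gripper_width: 0.0119
grip_force: 40.0
```

```bash
python3 -c "
from h import *
s=telemetry.observe();print(s['ft_force'],s['moment'])
go([.5058,-.4058,.157],75.9)"
```

```text
[-0.32042446  0.21692697 -2.36896054] [-0.05498964  0.11720832  0.01646422]
slide [-0.4 -0.1 -3. ] rot [0.     0.     0.0005]
```

Converted, 3 mm / 800 = 0.0038, 2 mm / 800 = 0.0025.

>>> send_rows --motion '[{"slide": [0, 0, 0.0013], "delta_rot": [0, 0, 0], "grip": -1}, {"slide": [0, 0, 0.0025], "delta_rot": [0, 0, 0], "grip": -1}, {"slide": [0, 0, 0.0038], "delta_rot": [0, 0, 0], "grip": -1}, {"slide": [0, 0, 0.0038], "delta_rot": [0, 0, 0], "grip": -1}, {"slide": [0, 0, 0.0038], "delta_rot": [0, 0, 0], "grip": -1}, {"slide": [0, 0, 0.0038], "delta_rot": [0, 0, 0], "grip": -1}]'

```text
time_s: 10.25
position: [0.506, -0.4055, 0.151]
ee_rot: [3.142, 0.0, 1.325]
ft_force: [0.2, 0.1, -2.5]
gripper_width: 0.012
grip_force: 40.0
```

```bash
python3 -c "
from h import *
s=telemetry.observe();print(s['ft_force'],s['moment'])
go([.5058,-.4058,.157],75.9)"; python3 m.py
```

```text
[ 0.1739105   0.1372103  -2.53273981] [-0.05147106  0.06091927 -0.02139623]
slide [-0.4 -0.1 -6. ] rot [0.     0.     0.0005]
[ 0.50600235 -0.4054789   0.15098258] [3.14158989e+00 2.21599220e-05 1.32524129e+00] 0.01202239098579825 39.9992573261261 [ 0.1739105   0.1372103  -2.53273981] [-0.05147106  0.06091927 -0.02139623]
top 189 [ 513.3 -349.6] [77.1 23.6] 76.67205810546875 tcp-in-world [ 506.  -405.5]
 end 0 x mid None zmed None ymin/max 0
 end 139 x mid 1.4 zmed 0.1176 ymin/max [60.09395754 94.5664039 ]
scene 816 [ 504.4 -412.4] [166.7  88.6] 50.22846984863281 tcp-in-world [ 506.  -405.5]
 end 136 x mid -3.0 zmed 0.1187 ymin/max [-96.5930565  -60.47113584]
 end 34 x mid -0.6 zmed 0.1185 ymin/max [60.39871504 87.24358912]
```

Converted, 3 mm / 800 = 0.0038, 2 mm / 800 = 0.0025.

>>> send_rows --motion '[{"slide": [0, 0, 0.0013], "delta_rot": [0, 0, 0], "grip": -1}, {"slide": [0, 0, 0.0025], "delta_rot": [0, 0, 0], "grip": -1}, {"slide": [0, 0, 0.0038], "delta_rot": [0, 0, 0], "grip": -1}, {"slide": [0, 0, 0.0038], "delta_rot": [0, 0, 0], "grip": -1}, {"slide": [0, 0, 0.0038], "delta_rot": [0, 0, 0], "grip": -1}]'

```text
time_s: 10.85
position: [0.5057, -0.4054, 0.1478]
ee_rot: [-3.141, -0.0, 1.325]
ft_force: [-1.9, 0.6, -1.8]
gripper_width: 0.0118
grip_force: 40.0
```

Converted, 3 mm / 800 = 0.0038, 2 mm / 800 = 0.0025.

>>> send_rows --motion '[{"slide": [0, 0, 0.0013], "delta_rot": [0, 0, 0], "grip": -1}, {"slide": [0, 0, 0.0025], "delta_rot": [0, 0, 0], "grip": -1}, {"slide": [0, 0, 0.0038], "delta_rot": [0, 0, 0], "grip": -1}, {"slide": [0, 0, 0.0038], "delta_rot": [0, 0, 0], "grip": -1}, {"slide": [0, 0, 0.0038], "delta_rot": [0, 0, 0], "grip": -1}]'

```text
time_s: 11.35
position: [0.5058, -0.4055, 0.1446]
ee_rot: [-3.141, -0.0, 1.325]
ft_force: [-2.5, -0.3, -2.5]
gripper_width: 0.0121
grip_force: 40.0
```

Converted, 2.5 mm / 800 = 0.0031, 2 mm / 800 = 0.0025.

>>> send_rows --motion '[{"slide": [0, 0, 0.0013], "delta_rot": [0, 0, 0], "grip": -1}, {"slide": [0, 0, 0.0025], "delta_rot": [0, 0, 0], "grip": -1}, {"slide": [0, 0, 0.0031], "delta_rot": [0, 0, 0], "grip": -1}, {"slide": [0, 0, 0.0031], "delta_rot": [0, 0, 0], "grip": -1}, {"slide": [0, 0, 0.0031], "delta_rot": [0, 0, 0], "grip": -1}]'

```text
time_s: 11.85
position: [0.5059, -0.4055, 0.1423]
ee_rot: [-3.141, 0.0, 1.325]
ft_force: [-3.4, 0.2, -2.9]
gripper_width: 0.0115
grip_force: 40.0
```

```bash
python3 m.py
```

```text
[ 0.50586355 -0.40545548  0.14228268] [-3.14126211e+00  1.52574579e-05  1.32522658e+00] 0.011482635423342815 40.000948905944824 [-3.40363956  0.15022896 -2.93761437] [-0.09669418  0.8624775  -0.06137212]
top 184 [ 513.4 -350. ] [76.7 25. ] 78.61470031738281 tcp-in-world [ 505.9 -405.5]
 end 0 x mid None zmed None ymin/max 0
 end 134 x mid 1.4 zmed 0.1092 ymin/max [60.73980169 94.29431494]
scene 812 [ 505.  -412.4] [164.   90.5] 47.32941818237305 tcp-in-world [ 505.9 -405.5]
 end 134 x mid -1.5 zmed 0.11 ymin/max [-96.46495748 -60.01005879]
 end 30 x mid -0.3 zmed 0.11 ymin/max [60.05101486 85.78235696]
```

Converted, 1.4 mm / 800 = 0.0018, 0.7 mm / 800 = 0.0009.

>>> send_rows --motion '[{"slide": [0, 0, 0.0009], "delta_rot": [0, 0, 0], "grip": -1}, {"slide": [0, 0, 0.0018], "delta_rot": [0, 0, 0], "grip": -1}, {"slide": [0, 0, 0.0018], "delta_rot": [0, 0, 0], "grip": -1}, {"slide": [0, 0, 0.0018], "delta_rot": [0, 0, 0], "grip": -1}, {"slide": [0, 0, 0.0018], "delta_rot": [0, 0, 0], "grip": -1}]'

```text
time_s: 12.45
position: [0.5059, -0.4055, 0.1409]
ee_rot: [-3.141, -0.0, 1.325]
ft_force: [-3.4, 0.5, -2.4]
gripper_width: 0.0117
grip_force: 40.0
```

Converted, 1 mm / 800 = 0.0013, 0.5 mm / 800 = 0.0006.

>>> send_rows --motion '[{"slide": [0, 0, 0.0006], "delta_rot": [0, 0, 0], "grip": -1}, {"slide": [0, 0, 0.0013], "delta_rot": [0, 0, 0], "grip": -1}, {"slide": [0, 0, 0.0013], "delta_rot": [0, 0, 0], "grip": -1}, {"slide": [0, 0, 0.0013], "delta_rot": [0, 0, 0], "grip": -1}]'

```text
time_s: 12.85
position: [0.506, -0.4055, 0.1407]
ee_rot: [-3.141, 0.0, 1.325]
ft_force: [-3.8, 0.5, 0.8]
gripper_width: 0.012
grip_force: 40.0
```

Converted, 0.6 mm / 800 = 0.0008.

>>> send_rows --motion '[{"slide": [0, 0, 0.0008], "delta_rot": [0, 0, 0], "grip": -1}, {"slide": [0, 0, 0.0008], "delta_rot": [0, 0, 0], "grip": -1}, {"slide": [0, 0, 0.0008], "delta_rot": [0, 0, 0], "grip": -1}, {"slide": [0, 0, 0.0008], "delta_rot": [0, 0, 0], "grip": -1}]'

```text
time_s: 13.25
position: [0.506, -0.4055, 0.1407]
ee_rot: [-3.141, 0.0, 1.325]
ft_force: [-5.9, 1.8, 3.8]
gripper_width: 0.0115
grip_force: 40.0
```

```bash
python3 m.py
```

```text
[ 0.50599177 -0.40551624  0.14071203] [-3.14126151e+00  9.45344537e-05  1.32539657e+00] 0.011466475898147066 40.004392862319946 [-5.93963224  1.82360468  3.75404413] [ 0.33606474  1.39723683 -0.10121854]
top 181 [ 514.2 -350. ] [76.6 22.3] 77.43133544921875 tcp-in-world [ 506.  -405.5]
 end 0 x mid None zmed None ymin/max 0
 end 132 x mid 1.3 zmed 0.1073 ymin/max [60.52890477 94.27227171]
scene 786 [ 506.  -413.3] [167.8  87. ] 50.817752838134766 tcp-in-world [ 506.  -405.5]
 end 132 x mid -2.5 zmed 0.1084 ymin/max [-96.61767223 -60.10023274]
 end 30 x mid -0.1 zmed 0.1085 ymin/max [60.76577445 85.74975102]
```

Converted, -100 mm / 800 = -0.125, -90 mm / 800 = -0.1125.

>>> send_rows --motion '[{"slide": [0, 0, -0.0006], "delta_rot": [0, 0, 0], "grip": -0.2}, {"slide": [0, 0, -0.0006], "delta_rot": [0, 0, 0], "grip": -0.2}, {"slide": [0, 0, -0.0006], "delta_rot": [0, 0, 0], "grip": -0.2}, {"slide": [0, 0, -0.0006], "delta_rot": [0, 0, 0], "grip": -0.2}, {"slide": [0, 0, -0.025], "delta_rot": [0, 0, 0], "grip": -0.2}, {"slide": [0, 0, -0.0625], "delta_rot": [0, 0, 0], "grip": -0.2}, {"slide": [0, 0, -0.1125], "delta_rot": [0, 0, 0], "grip": -0.2}, {"slide": [0, 0, -0.125], "delta_rot": [0, 0, 0], "grip": -0.2}, {"slide": [0, 0, -0.125], "delta_rot": [0, 0, 0], "grip": -0.2}, {"slide": [0, 0, -0.125], "delta_rot": [0, 0, 0], "grip": -0.2}]'

```text
time_s: 14.35
position: [0.5056, -0.4049, 0.2378]
ee_rot: [-3.14, -0.001, 1.325]
ft_force: [0.5, -0.8, 0.3]
gripper_width: 0.038
grip_force: 0.0
```

```bash
python3 -c "
from h import *
for cam in ['scene','top']:
  im,d=viewer.grab_frame(cam);cv2.imwrite('pics/%s4.png'%cam,cv2.resize(im[150:350,200:440,::-1],None,fx=3,fy=2.8))
  for n in ['keeper','comb']:
    T=spotter.trace(cam,n)
    if not T: print(cam,n,'none');continue
    P=pts(cam,d,T[0]['region'])
    for nm,a,b in (('wing',.136,.148),('tongue',.108,.122),('bar',.102,.113)):
      q=P[(P[:,2]>a)&(P[:,2]<b)]
      if len(q)>5:print(cam,n,nm,len(q),cv2.minAreaRect((q[:,:2]*1000).astype(np.float32)),np.median(q[:,2]))
go([.5003,-.3222,.24],64.7)
"
```

```text
scene keeper wing 78 ((498.8638916015625, -320.626708984375), (31.49890899658203, 8.95423412322998), 63.921974182128906) 0.14170795664244162
scene keeper tongue 43 ((500.8529357910156, -306.25396728515625), (47.035888671875, 6.347120761871338), 57.75532150268555) 0.11648987660222077
scene comb wing 249 ((502.284912109375, -406.126708984375), (58.430320739746094, 12.025683403015137), 73.4847640991211) 0.14379353369943548
scene comb tongue 393 ((500.111083984375, -405.84625244140625), (188.62655639648438, 18.86701011657715), 76.7055892944336) 0.10950367498322389
scene comb bar 687 ((502.5281982421875, -406.8486022949219), (189.49124145507812, 23.814735412597656), 75.66046905517578) 0.10770747048435081
top keeper wing 74 ((503.10784912109375, -317.70416259765625), (19.346925735473633, 8.725042343139648), 63.34156799316406) 0.14111662867572167
top keeper tongue 152 ((509.6922607421875, -307.782470703125), (41.956581115722656, 16.701459884643555), 60.28712844848633) 0.11476553324901312
top keeper bar 18 ((510.8025207519531, -302.3352355957031), (30.910560607910156, 11.578409194946289), 67.66242980957031) 0.1119803577397877
slide [ 79.1 -25.4  -1.8] rot [-0.0018 -0.001   0.196 ]
```

View pics/scene4.png

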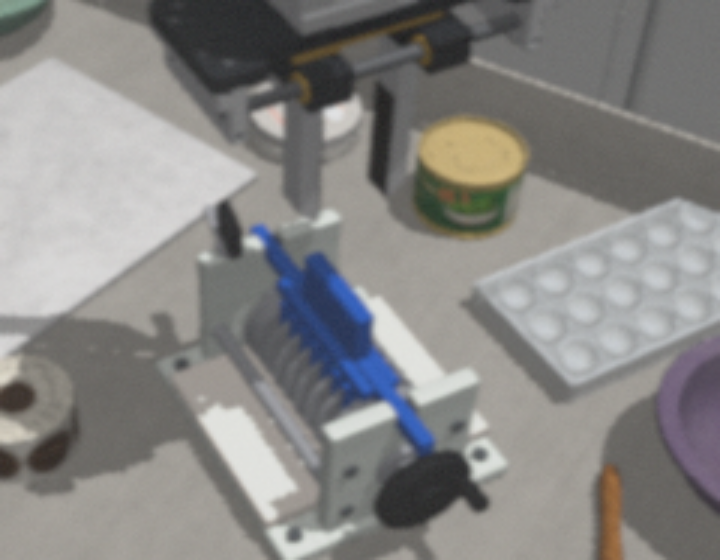

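The comb is seated: the rib top reads 144 mm and both bar ends lie level in the slots. Next is the keeper wing.

```bash
python3 -c "
from h import *
go([.5005,-.3217,.20],64.5)"
```

```text
slide [ 79.6 -25.2  38.2] rot [-0.0018 -0.001   0.1995]
```

Converted, 79.5 mm / 800 = 0.0994, 40 mm / 800 = 0.05, 0.2 rad / 3.1416 = 0.0637.

>>> send_rows --motion '[{"slide": [0.05, -0.0163, 0], "delta_rot": [0, 0, 0.0318], "grip": -0.2}, {"slide": [0.0994, -0.0313, 0], "delta_rot": [0, 0, 0.0637], "grip": -0.2}, {"slide": [0.0994, -0.0313, 0.0313], "delta_rot": [0, 0, 0.0637], "grip": -0.2}, {"slide": [0.0994, -0.0313, 0.0475], "delta_rot": [0, 0, 0.0637], "grip": -0.2}, {"slide": [0.0994, -0.0313, 0.0475], "delta_rot": [0, 0, 0.0637], "grip": -0.2}, {"slide": [0.0994, -0.0313, 0.0475], "delta_rot": [0, 0, 0.0637], "grip": -0.2}, {"slide": [0.0994, -0.0313, 0.0475], "delta_rot": [0, 0, 0.0637], "grip": -0.2}, {"slide": [0.0994, -0.0313, 0.0475], "delta_rot": [0, 0, 0.0637], "grip": -0.2}, {"slide": [0.0994, -0.0313, 0.0475], "delta_rot": [0, 0, 0.0637], "grip": -0.2}, {"slide": [0.0994, -0.0313, 0.0475], "delta_rot": [0, 0, 0.0637], "grip": -0.2}]'

```text
time_s: 15.65
position: [0.5012, -0.3226, 0.2018]
ee_rot: [3.141, 0.0, 1.125]
ft_force: [-0.3, 0.2, 0.1]
gripper_width: 0.0373
grip_force: 0.0
```

```bash
python3 -c "
from h import *
go([.5005,-.3217,.145],64.5)"
```

```text
slide [ 0.5 -1.  56.8] rot [ 0.0006  0.0002 -0.0007]
```

Converted, 56 mm / 800 = 0.07, 45 mm / 800 = 0.0563.

>>> send_rows --motion '[{"slide": [0.0006, -0.0013, 0.0313], "delta_rot": [0, 0, 0], "grip": -0.2}, {"slide": [0.0006, -0.0013, 0.0563], "delta_rot": [0, 0, 0], "grip": -0.2}, {"slide": [0.0006, -0.0013, 0.07], "delta_rot": [0, 0, 0], "grip": -0.2}, {"slide": [0.0006, -0.0013, 0.07], "delta_rot": [0, 0, 0], "grip": -0.2}, {"slide": [0.0006, -0.0013, 0.07], "delta_rot": [0, 0, 0], "grip": -0.2}, {"slide": [0.0006, -0.0013, 0.07], "delta_rot": [0, 0, 0], "grip": -0.2}, {"slide": [0.0006, -0.0013, 0.07], "delta_rot": [0, 0, 0], "grip": -1}, {"slide": [0.0006, -0.0013, 0.07], "delta_rot": [0, 0, 0], "grip": -1}, {"slide": [0.0006, -0.0013, 0.07], "delta_rot": [0, 0, 0], "grip": -1}, {"slide": [0.0006, -0.0013, 0.07], "delta_rot": [0, 0, 0], "grip": -1}]' --squeeze 15

```text
time_s: 16.65
position: [0.5005, -0.3215, 0.1456]
ee_rot: [3.141, 0.0, 1.125]
ft_force: [0.1, -0.2, 0.6]
gripper_width: 0.0091
grip_force: 1.6
```

Gripped at 9.1 mm, the wing's thickness. Now I'll turn it.

Converted, 0.4 rad / 3.1416 = 0.1273.

>>> send_rows --motion '[{"slide": [0, 0, 0], "delta_rot": [0, 0, 0], "grip": -1}, {"slide": [0, 0, 0], "delta_rot": [0, 0, 0], "grip": -1}, {"slide": [0, 0, 0], "delta_rot": [0, 0, 0.0318], "grip": -1}, {"slide": [0, 0, 0], "delta_rot": [0, 0, 0.0637], "grip": -1}, {"slide": [0, 0, 0], "delta_rot": [0, 0, 0.0955], "grip": -1}, {"slide": [0, 0, 0], "delta_rot": [0, 0, 0.1273], "grip": -1}, {"slide": [0, 0, 0], "delta_rot": [0, 0, 0.1273], "grip": -1}, {"slide": [0, 0, 0], "delta_rot": [0, 0, 0.1273], "grip": -1}]'

```text
time_s: 17.45
position: [0.5004, -0.3214, 0.1456]
ee_rot: [-3.142, -0.0, 0.727]
ft_force: [0.2, 0.9, 1.9]
gripper_width: 0.0087
grip_force: 15.0
```

Converted, 0.9 rad / 3.1416 = 0.2865.

>>> send_rows --motion '[{"slide": [0, 0, 0], "delta_rot": [0, 0, 0.0382], "grip": -1}, {"slide": [0, 0, 0], "delta_rot": [0, 0, 0.0764], "grip": -1}, {"slide": [0, 0, 0], "delta_rot": [0, 0, 0.1146], "grip": -1}, {"slide": [0, 0, 0], "delta_rot": [0, 0, 0.1528], "grip": -1}, {"slide": [0, 0, 0], "delta_rot": [0, 0, 0.191], "grip": -1}, {"slide": [0, 0, 0], "delta_rot": [0, 0, 0.2292], "grip": -1}, {"slide": [0, 0, 0], "delta_rot": [0, 0, 0.261], "grip": -1}, {"slide": [0, 0, 0], "delta_rot": [0, 0, 0.2865], "grip": -1}, {"slide": [0, 0, 0], "delta_rot": [0, 0, 0.2865], "grip": -1}, {"slide": [0, 0, 0], "delta_rot": [0, 0, 0.2865], "grip": -1}, {"slide": [0, 0, 0], "delta_rot": [0, 0, 0.2865], "grip": -1}]'

```text
time_s: 18.55
position: [0.5003, -0.3211, 0.1456]
ee_rot: [-3.141, 0.0, -0.173]
ft_force: [-1.9, 2.9, 5.4]
gripper_width: 0.009
grip_force: 15.0
```

```bash
python3 -c "
from h import *
s=telemetry.observe();print(s['moment'],s['ft_force'],s['ee_rot'])"
```

```text
[ 0.67628257  0.45431259 -0.02229022] [-1.91397257  2.91909455  5.40677514] [-3.14095380e+00  4.52847395e-04 -1.73151667e-01]
```

Converted, -150 mm / 800 = -0.1875, -110 mm / 800 = -0.1375.

>>> send_rows --motion '[{"slide": [0, 0, 0], "delta_rot": [0, 0, 0], "grip": -0.4}, {"slide": [0, 0, 0], "delta_rot": [0, 0, 0], "grip": -0.4}, {"slide": [0, 0, 0], "delta_rot": [0, 0, 0], "grip": -0.4}, {"slide": [0, 0, 0], "delta_rot": [0, 0, 0], "grip": -0.4}, {"slide": [0, 0, -0.0375], "delta_rot": [0, 0, 0], "grip": -0.4}, {"slide": [0, 0, -0.0875], "delta_rot": [0, 0, 0], "grip": -0.4}, {"slide": [0, 0, -0.1375], "delta_rot": [0, 0, 0], "grip": -0.4}, {"slide": [0, 0, -0.1875], "delta_rot": [0, 0, 0], "grip": -0.4}, {"slide": [0, 0, -0.1875], "delta_rot": [0, 0, 0], "grip": -0.4}, {"slide": [0, 0, -0.1875], "delta_rot": [0, 0, 0], "grip": -0.4}]'

```text
time_s: 19.55
position: [0.5006, -0.3217, 0.2964]
ee_rot: [3.14, -0.002, -0.175]
ft_force: [0.9, 0.0, -0.9]
gripper_width: 0.0284
grip_force: 0.0
```

```bash
python3 -c "
from h import *
for cam in ['scene','top']:
  im,d=viewer.grab_frame(cam);cv2.imwrite('pics/%s5.png'%cam,cv2.resize(im[150:350,200:440,::-1],None,fx=3,fy=2.8))
  for n in ['keeper','comb','gold_pot','label_roll','cocoa_tin']:
    T=spotter.trace(cam,n)
    if not T: print(cam,n,'none');continue
    P=pts(cam,d,T[0]['region']);print(cam,n,np.median(P,axis=0).round(3))
    for nm,a,b in (('wing',.136,.148),('tongue',.108,.122)):
      q=P[(P[:,2]>a)&(P[:,2]<b)]
      if len(q)>5:print(cam,n,nm,len(q),cv2.minAreaRect((q[:,:2]*1000).astype(np.float32)),np.median(q[:,2]))
"
```

```text
scene keeper [ 0.502 -0.325  0.125]
scene keeper wing 93 ((498.2054443359375, -321.9523620605469), (9.989106178283691, 28.893903732299805), 80.70611572265625) 0.14130724744814194
scene keeper tongue 137 ((512.409423828125, -321.88360595703125), (18.41373634338379, 56.333797454833984), 85.17076110839844) 0.11591958072762443
scene comb [ 0.496 -0.416  0.108]
scene comb wing 247 ((502.7674255371094, -407.1104736328125), (59.06669998168945, 12.4475679397583), 75.30266571044922) 0.14411078311780057
scene comb tongue 365 ((499.0678405761719, -412.861328125), (172.8503875732422, 20.59015464782715), 78.55144500732422) 0.10954923503118008
scene gold_pot [ 0.687 -0.189  0.028]
scene label_roll [ 0.357 -0.298  0.046]
scene cocoa_tin none
top keeper none
top comb none
top gold_pot [ 0.697 -0.182  0.027]
top label_roll [ 0.368 -0.289  0.045]
top cocoa_tin [ 0.722 -0.318  0.055]
```

View pics/scene5.png

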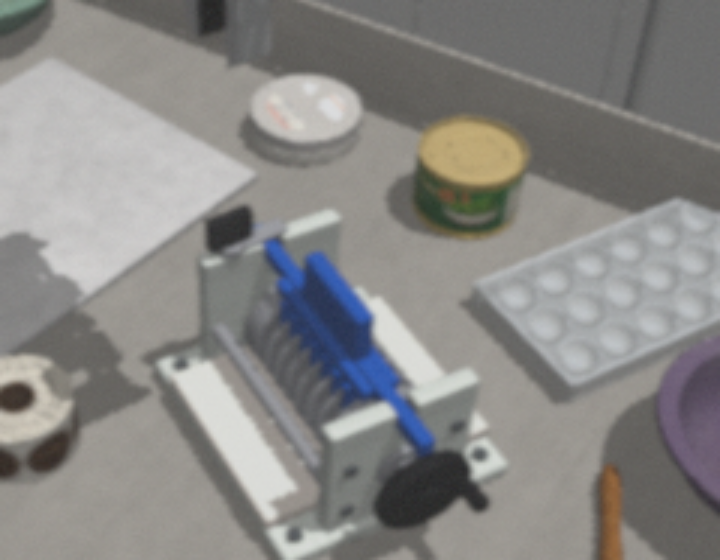

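The keeper tongue, at about (270,230), lies across the comb's end. The comb is home, the bystanders haven't moved, and the gripper is clear.

```bash
python3 -c "
from bench import ticket
print(ticket.finish_job())"
```

```text
the job is handed in; nothing more can be done
None
```

The comb is fully home in the slitter with the keeper turned over its end, contact stayed light (about 6 N at the bottom), the bystanders did not move, and the job was handed in at about 20 s; no verdict came back.

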